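# Stack the slide mailers, release the catch and hold the press down

### The arm

A 6-joint arm with a two-finger parallel gripper is mounted at the origin on a cart in front of the work surface, level with it; the furniture and walls round the work are solid. World frame = base frame: x ahead of the robot, y to its left, z up, the work surface at z = 0. Lengths are in m, angles in degrees, forces in N, time in s.
With the tool pointing down it reaches from about 0.4 to 0.825 m from the base axis. Payload 7 kg.
Tool frame: the origin (TCP) lies at the very end of the fingers, on their centre line; the grasp point (between the pads) lies 19 mm behind it; x points along the fingers, z is the direction in which the jaws open and shut, and the axes are right-handed (so a half turn about x gives the same grasp; the last joint's range is limited). The gripper opens to 88 mm and grips with 3 to 60 N. Pads are 19 mm wide; open, the fingers measure 130 mm over their backs; the gripper's body (78 mm by 193 mm) begins 47 mm behind the grasp point.
Start: joints at [-56.946, 20.546, 0.682, 0, -70.136, -16.507], TCP at [0.192, -0.647, 0.227] pointing down, gripper open.
Joint ranges: [-176.03, 176.03], [-82.01, 121.73], [-58.28, 71.71], [-173.87, 95.51], [-174.79, -0.11], [-173.66, 173.66]. Speed limits (degrees/s): [136.94, 136.94, 172.46, 180, 180, 180].

### API

Orientations are given as [roll, pitch, yaw] about the fixed x, y, z axes, in that order (R = Rz(yaw) Ry(pitch) Rx(roll)).
In Python, from plant import * gives the robot as it stands.
- The arm moves only by the tool arm_command, never from a script. Its argument "commands" is one flat list of numbers, 5 for each row, row after row: the shift along the tool's x, y, z in mm, then the turn about the tool's x in degrees, then the opening in per cent of the stroke, from 0 (shut) to 100 (fully open). A call has 1 to 5 rows; each row shifts and turns the pose as measured when the row begins, along the tool's axes as they then stand; what a row does not reach is not made up. A row lasts 1/8 s, in which the tool goes at most 62.5 mm and 10.7 degrees, less where a joint would pass 70% of its speed; a pose out of reach is approached as far as the arm can. A call is refused whole if a number of a shift passes 62.5 or a number of a turn 10.7, either way. A call with a gripper value outside its range is refused whole. The fingers move at their own pace and stop on an object; the grip force is fixed at half the most. Time passes only in rows, so rows that do not move let the fingers close. It gives the time, the measured TCP pose, the force and the opening at its end, in the units of the state.
- get_obs(): the state, without advancing time (a new reading comes with each control period).
- snapshot(name): name is "scene" or "top" or "wrist"; returns a dict with "frame" (400x640x3 uint8, blue, green, red), "fov_y" (degrees; the focal length in pixels is half the picture's height over the tangent of half this angle, whatever the lens; pixels are square), "cx", "cy" (the principal point, pixels), "world_to_cam" (4x4, takes a point from world to camera coordinates). Camera axes: x right, y up, looking along -z (the intrinsics and any distortion apply to the point x, -y, -z); pixel columns grow to the right and rows downward; lengths in m; the calibration is good to about 2 mm. A picture is of the moment at which its call begins. There is no depth.
- close_job(): hands the job in, once; it reports no verdict.
The state is a dict: "clock": time; "joint_pos": joint angles; "qvel": joint speeds; "tau": joint torques, N m; "tool_pos": TCP position; "orientation": TCP orientation; "force": force on the tool from outside, world axes, zero at the start; "moment": the same for the moment, N m; "opening": finger opening in m.
Only numpy, scipy, OpenCV 4.12 (cv2) and the standard library are available. Lean on these libraries where they do the work, as an engineer would, in place of code of your own. Each camera call takes 0.05 s, during which the arm holds its last target. There are 200 camera calls.

### The job

Stack the two loose blue slide mailers squarely on the one already seated in the little bench press, and let go of them. Then flip the red safety catch aside to release the lever, and only after that pull the black lever handle forward and all the way down so that the rubber foot presses on the column; finish while the gripper is still holding the lever down (it springs back up if let go). Leave the yellow-lidded specimen pot and the timer where they stand.

Things in the scene. Friction and masses are not known exactly. Their poses are not given: they have to be found in the camera images.
- press: Grey bench press fixed to the table (it stands somewhere else each time, turned a little). Bed plate 170 x 160 x 12 mm with a lever hinged at the back and a red catch on a post at its right. Origin: table level, 45 mm behind the seat centre (press frame); x points to its back (away from the robot), y to its left, z up.
- press_seat (a point): Centre of the seat on the bed, 12 mm above the table, axes as press. The lowest mailer lies here, long side along y, between low steel guides (they stand 7 mm above the bed, 17 mm or more off the centre line in x at y = +-31 to 41 mm, and at the two ends; the sides are free for fingers within 30 mm of the middle). Open space above while the lever is up.
- mailer_1_mid (a point): Centre of the slide mailer already in the seat: closed flat box with a blue lid, 30 x 82 x 15 mm (x, y, z), about 50 g.
- mailer_2_mid (a point): Centre of a loose mailer, the same size and look, lying on the table to the left of the press, its long side roughly along y. Grasp across the 30 mm side. Its order in the column does not matter.
- mailer_3_mid (a point): Centre of the other loose mailer, the same size and look, farther back. Its order in the column does not matter.
- mailer_2: The loose mailer nearer the robot; origin: centre of its underside.
- mailer_3: The loose mailer farther from the robot; origin: centre of its underside.
- press_lever (a joint): Lever angle in rad: 0 = up, leaning 15 degrees back; 1.83 = its stop, lever level and pointing to the front. While the catch is closed it stops the lever within 0.1. A spring pushes it back up to 0: about 0.2 N m at 0, 1.7 N m at the stop. It moves freely from 0 to 1.7, then the foot meets a column of three mailers; at the stop about 13 N at the handle (8 N of it the return spring) hold it down.
- lever_hinge (a point): Point on the lever's hinge axis, 70 mm behind and 75 mm above the origin of press, axes as press. The axis runs along y. The handle goes round it at a radius of 180 mm: in the press's x and z, handle = hinge + 0.18 * (sin(a), cos(a)) with a = 0.262 - joint value.
- lever_grip (a point): Middle of the black handle bar, a round bar of 18 mm diameter along the press's y, free from 17 to 80 mm left of the lever's middle (this point is 50 mm left of it), 249 mm above the table when up, 75 mm when down. It can be pinched from above, fingers in front of and behind it, and turns between the fingers.
- press_foot: Sprung rubber foot, 24 mm wide, under the lever 115 mm from its hinge; with the lever down it presses on the top of a column of three mailers with about 8 N; it would not reach two.
- catch (a joint): Red safety catch, angle in rad: 0 to 0.12 = closed, its bar lies in front of the lever; 1.2 = its stop, flipped fully aside. Over 0.9 is open. It turns stiffly (about 2 N at the tab) and stays where it is left.
- catch_hinge (a point): Point on the catch's axis, 160 mm above the table at the front of the catch, just below its tab, axes as press. The axis runs along the press's x.
- catch_tab (a point): Push point on the red thumb tab: a flat tab 18 mm wide (x) and 8 mm thick, rising 46 mm from the axis; this point lies 34 mm from the axis. When closed it stands up, leaning 15 degrees to the right (-y); pushing it to the right and down round the axis opens the catch, which lifts the bar away.
- pot_yellow: Bystander: specimen pot with a yellow lid, 49 x 49 x 65 mm, in front on the right; origin: centre of its underside.
- timer: Bystander: white timer, 32 x 66 x 67 mm, in front on the right; origin: centre of its underside.

How it is judged (in metres and radians):
On the way, in this order (a step that is already met when the one before it is completed fails the run):
1. the three mailers stand in a square column in the press, let go, with the catch still closed and the lever up (horizontal distance between each of mailer_1_mid, mailer_2_mid, mailer_3_mid and press_seat below 0.01 m and angle between each of mailer_1_mid, mailer_2_mid, mailer_3_mid's own z axis and vertical below 0.08 rad and angle between the y axis of each of mailer_1_mid, mailer_2_mid, mailer_3_mid and the y axis of press_seat, either way round below 0.15 rad and z of mailer_1_mid in the frame of press_seat between 0.004 and 0.011 m and ((z of mailer_2_mid in the frame of press_seat between 0.019 and 0.026 m and z of mailer_3_mid in the frame of press_seat between 0.033 and 0.041 m) or (z of mailer_3_mid in the frame of press_seat between 0.019 and 0.026 m and z of mailer_2_mid in the frame of press_seat between 0.033 and 0.041 m)) and linear speed of each of mailer_2, mailer_3 below 0.02 m/s and contact force between the fingers and mailer_2 below 0.05 N and contact force between the fingers and mailer_3 below 0.05 N and value of joint catch below 0.4 rad and value of joint press_lever below 0.2 rad), for 0.2 s.
2. the catch is flipped open while the lever is still up (value of joint catch above 0.9 rad and value of joint press_lever below 0.2 rad), for 0.1 s.
3. the lever is pulled all the way down (value of joint press_lever above 1.75 rad), for 0.2 s.
At the end, for the whole second after the job is handed in: gripper holding the lever down (over 1.75 rad, over 2 N on it), foot pressing the top mailer with over 1.5 N, catch open (over 0.9 rad), three mailers in a column within 10 mm and 0.15 rad of the seat, bystanders within 30 mm of their places (horizontal distance between each of mailer_1_mid, mailer_2_mid, mailer_3_mid and press_seat below 0.01 m and angle between each of mailer_1_mid, mailer_2_mid, mailer_3_mid's own z axis and vertical below 0.08 rad and angle between the y axis of each of mailer_1_mid, mailer_2_mid, mailer_3_mid and the y axis of press_seat, either way round below 0.15 rad and z of mailer_1_mid in the frame of press_seat between 0.004 and 0.011 m and ((z of mailer_2_mid in the frame of press_seat between 0.019 and 0.026 m and z of mailer_3_mid in the frame of press_seat between 0.033 and 0.041 m) or (z of mailer_3_mid in the frame of press_seat between 0.019 and 0.026 m and z of mailer_2_mid in the frame of press_seat between 0.033 and 0.041 m)) and value of joint catch above 0.9 rad and value of joint press_lever above 1.75 rad and contact force between the fingers and press_lever above 2 N and (contact force between press_foot and mailer_2 above 1.5 N or contact force between press_foot and mailer_3 above 1.5 N) and distance of each of pot_yellow, timer from where it was at the start of the episode below 0.03 m); the arm keeps its last pose, push and grip.
It fails at once if the lever is forced past the closed catch (value of joint press_lever above 0.35 rad and value of joint catch below 0.5 rad).
It fails at once if a bystander (pot_yellow) is displaced or knocked over (distance of pot_yellow from where it was at the start of the episode above 0.03 m or angle between pot_yellow's own z axis and vertical above 0.4 rad).
It fails at once if a bystander (timer) is displaced or knocked over (distance of timer from where it was at the start of the episode above 0.03 m or angle between timer's own z axis and vertical above 0.4 rad).
It also fails if it takes over 70 s, if anything falls off the work surface, if the arm or the gripper's body presses on something with over 40 N, if the wrist force passes 120 N, or if a joint passes its speed limit or range.

## Working session

There is one attempt and no reset: what is moved stays moved. The work goes in short steps, Python scripts to look and compute and a tool call to move; the robot and the scene stay as the last step left them, time stands still between calls to the robot, and variables do not carry over. Pictures are saved under pics/ and viewed, about 8 in all and at most 12, crops included, and the job is handed in when it is done.

Besides the shell and the picture viewer there is one more tool, called after "Call:" as name(argument=value, ...) on one line, values as JSON. arm_command: Moves the arm, as the interface text tells. Its arguments: {"type":"object","properties":{"commands":{"type":"array"}},"required":["commands"]}

```bash
mkdir -p pics; ls; python3 - <<'E'
from plant import *
import cv2
o=get_obs();print(o)
for n in ("scene","top"):
    s=snapshot(n);cv2.imwrite(f"pics/{n}0.png",s["frame"]);print(n,{k:v for k,v in s.items() if k!="frame"})
E
```

```text
pics
{'clock': 0.0, 'joint_pos': array([-5.69472478e+01,  2.05893452e+01,  6.31747349e-01, -2.13266088e-02,
       -7.01343021e+01, -1.65080772e+01]), 'qvel': array([ 0.04627052,  0.08428823, -0.10516765, -0.01043699,  0.00792029,
        0.1358912 ]), 'tau': array([-4.83529238e-04, -5.82722819e+01,  2.93050146e+01,  6.99730173e+00,
        7.02512145e-03, -1.83269685e-04]), 'tool_pos': array([ 0.19206265, -0.64657401,  0.22562708]), 'orientation': array([  4.2032275 ,  89.90593793, 110.74063929]), 'force': array([ 0.30345646, -0.25595056, -0.73306114]), 'moment': array([-0.02538399, -0.04545162, -0.0051367 ]), 'opening': 0.08759456702813317}
scene {'fov_y': 48.19712350601198, 'cx': 322.0017184515685, 'cy': 189.80552276062446, 'world_to_cam': array([[ 0.61737062, -0.78648216,  0.01730105, -0.46153729],
       [ 0.33309211,  0.2812672 ,  0.89996578, -0.2444133 ],
       [-0.71267325, -0.54984959,  0.43561711, -0.88229168],
       [ 0.        ,  0.        ,  0.        ,  1.        ]])}
top {'fov_y': 56.20034993944587, 'cx': 314.4851985581059, 'cy': 199.11778251781234, 'world_to_cam': array([[ 0.02274862, -0.99920745,  0.0326645 , -0.23705218],
       [ 0.99076109,  0.02690166,  0.1329239 , -0.48662563],
       [-0.13369729,  0.02933888,  0.99058784, -0.94500622],
       [ 0.        ,  0.        ,  0.        ,  1.        ]])}
```

```bash
python3 - <<'E'
import cv2
for n in ("scene","top"):
    i=cv2.imread(f"pics/{n}0.png");cv2.imwrite(f"pics/{n}0b.png",cv2.resize(i,(800,500),interpolation=cv2.INTER_CUBIC))
E
```

```text
(no output)
```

View pics/top0.png

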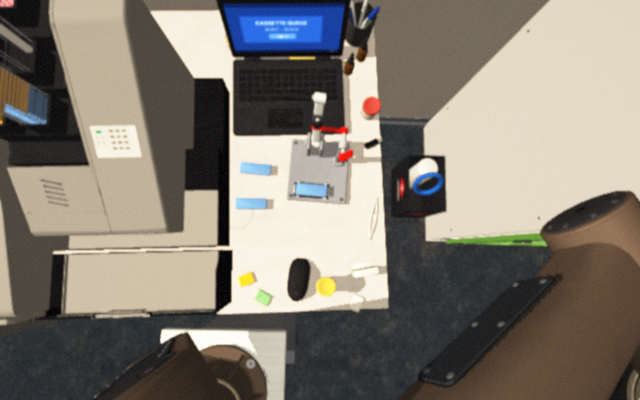

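View pics/scene0.png

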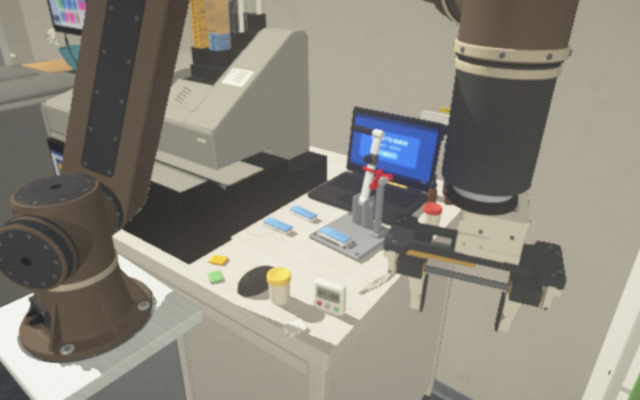

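Top view: loose mailers near (256,169) and (251,203), seated mailer near (312,190), catch red around (340,140), pot (326,287), timer (365,268). The scene view agrees. I'll enlarge the press area.

```bash
cat > h.py <<'E'
from plant import *
import cv2, numpy as np
def ray(s,u,v):
    f=s["frame"].shape[0]/2/np.tan(np.radians(s["fov_y"]/2)); M=s["world_to_cam"];R=M[:3,:3]
    d=R.T@np.array([(u-s["cx"])/f,-(v-s["cy"])/f,-1]); return -R.T@M[:3,3],d
def atz(s,u,v,z):
    c,d=ray(s,u,v); return c+d*(z-c[2])/d[2]
def proj(s,P):
    f=s["frame"].shape[0]/2/np.tan(np.radians(s["fov_y"]/2)); M=s["world_to_cam"]
    p=M[:3,:3]@np.asarray(P)+M[:3,3]; return np.array([s["cx"]+f*p[0]/-p[2],s["cy"]-f*p[1]/-p[2]])
E
python3 - <<'E'
from h import *
s=snapshot("top");f=s["frame"]
t=cv2.resize(f[80:220,225:395],None,fx=4,fy=4,interpolation=cv2.INTER_CUBIC)
for k in range(0,170,20): cv2.putText(t,str(225+k),(k*4,10),0,.35,(0,0,255),1); cv2.line(t,(k*4,0),(k*4,560),(0,0,0),1) if k%40==0 else 0
for k in range(0,140,20): cv2.putText(t,str(80+k),(0,k*4+4),0,.35,(0,0,255),1)
cv2.imwrite("pics/topc.png",t)
import pickle; pickle.dump(s,open("top0.pkl","wb"))
hsv=cv2.cvtColor(f,cv2.COLOR_BGR2HSV)
m=cv2.inRange(hsv,(95,80,80),(115,255,255)); m[:140]=0;m[:,:232]=0;m[220:]=0;m[:,350:]=0
n,l,st,c=cv2.connectedComponentsWithStats(m)
for i in range(1,n):
    if st[i,4]<50: continue
    p=np.argwhere(l==i)[:,::-1]
    W=np.array([atz(s,*q,.015 if c[i][0]<280 else .027)[:2] for q in p]).astype(np.float32)
    r=cv2.minAreaRect(W); print(c[i],st[i],"mean",W.mean(0),"rect",r)
for u,v in [(326,287),(365,268)]: print(atz(s,u,v,.065))
E
```

```text
[255.07874016 168.2480315 ] [241 163  29  11 254] mean [ 0.5748025  -0.06354017] rect ((0.5748443603515625, -0.06368918716907501), (0.07675353437662125, 0.024098247289657593), 86.38299560546875)
[310.93201133 189.38810198] [296 183  32  14 353] mean [ 0.51945275 -0.21510741] rect ((0.5193580985069275, -0.2161434143781662), (0.08268043398857117, 0.0328642800450325), 88.68202209472656)
[250.94615385 203.01538462] [237 199  29   9 260] mean [ 0.48023698 -0.05673911] rect ((0.48027724027633667, -0.056856635957956314), (0.021460413932800293, 0.07447005808353424), 1.5559355020523071)
[ 0.27053584 -0.25739461  0.065     ]
[ 0.31875824 -0.35386851  0.065     ]
```

View pics/topc.png

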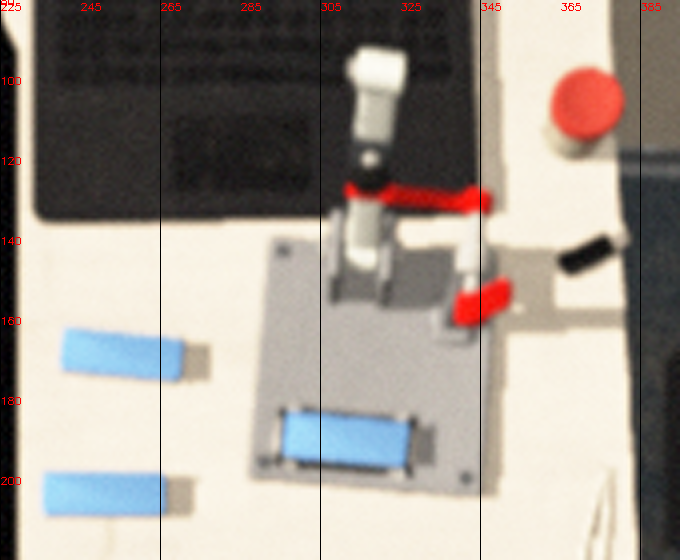

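Enlarged crop: bed plate corners around (293,140), (287.5,199.5), (348.7,203.7) and (349,141) in full-frame pixels. The lever head is at (319,97), the red tab at (345,156) and the red bar runs (312..347, 127..130). Next I compute the poses.

```bash
cat >> h.py <<'E'
from scipy.spatial.transform import Rotation as Ro
def go(P,jaw=None,o=None):
    "print shift in tool axes (mm), turn (deg) to world P, jaw line direction (deg in xy plane)"
    o=o or get_obs(); R=Ro.from_euler("xyz",o["orientation"],degrees=True).as_matrix()
    d=R.T@(np.array(P)-o["tool_pos"])*1e3
    z=np.degrees(np.arctan2(R[1,2],R[0,2])); t=0
    if jaw is not None: t=-((jaw-z+90)%180-90)  # x down: +turn lowers yaw
    print("t",round(o["clock"],2),"pos",o["tool_pos"].round(4),"jawdir",round(z,2),"| shift",d.round(1),"turn",round(t,2),"R",R.round(2).tolist() if jaw is None else "","op",round(o["opening"],4),"F",o["force"].round(1),"j6",o["joint_pos"][5].round(1))
E
python3 - <<'E'
from h import *
import pickle; s=pickle.load(open("top0.pkl","rb"))
c=[atz(s,*p,.012)[:2] for p in [(293,140),(287.5,199.5),(348.7,203.7),(349,141)]]
for p in c: print(p)
f=lambda a,b:np.degrees(np.arctan2(*(b-a)[::-1]))
print("edges",f(c[2],c[1]),f(c[1],c[0]),f(c[3],c[0]),f(c[2],c[3]), "centre",np.mean(c,0))
for nm,q,z in [("m1",[(296,182.5),(327.3,185),(326.5,196.6),(295.5,194)],.027),("m2",[(236,198.5),(266.3,198.5),(266,208.5),(236,208.5)],.015),("m3",[(241,162.3),(271,165.5),(270.5,175),(240.5,171.8)],.015)]:
    w=np.array([atz(s,*p,z)[:2] for p in q]); print(nm,w.mean(0).round(4),f(w[1],w[0]),f(w[2],w[3]),np.linalg.norm(w[0]-w[1]),np.linalg.norm(w[0]-w[3]))
print("tab top",atz(s,345,154,.2),"cam",ray(s,0,0)[0])
go((.48,-.057,.2)); go((.48,-.057,.2),0)
E
```

```text
[ 0.65739076 -0.16299462]
[ 0.49268184 -0.15327838]
[ 0.48574602 -0.31788268]
[ 0.65955717 -0.31687334]
edges 87.58719505118255 -3.3759859581713987 90.80659752889544 0.3327169821332746 centre [ 0.57384395 -0.23775726]
m1 [ 0.5191 -0.2162] 87.00082916265163 86.73097231538362 0.08350381514447096 0.03091023436974803
m2 [ 0.479  -0.0572] 91.5584859020753 91.50778042534928 0.08029914629746238 0.026755474372358812
m3 [ 0.5738 -0.0654] 85.49657648396285 85.4688804354196 0.08115825977856007 0.026108235459323115
tab top [ 0.57322277 -0.28547856  0.2       ] cam [ 0.36117758 -0.19604785  1.00853904]
t 0.15 pos [ 0.1921 -0.6467  0.2258] jawdir 106.54 | shift [  26.4 -443.9  483.3] turn 0 R [[-0.0, -0.96, -0.28], [0.0, -0.28, 0.96], [-1.0, 0.0, 0.0]] op 0.0875 F [0.6 0.3 0.7] j6 -16.5
t 0.15 pos [ 0.1921 -0.6467  0.2258] jawdir 106.54 | shift [  26.4 -443.9  483.3] turn -73.46 R  op 0.0875 F [0.6 0.3 0.7] j6 -16.5
```

Call:
arm_command(commands=[2,-41,44,-10.5,100,2,-48,36,-10.5,100,2,-54,26,-10.5,100,2,-58,16,-10.5,100,2,-60,5,-10.5,100])

```text
clock: 0.78
tool_pos: [0.3249, -0.372, 0.2126]
orientation: [-31.1, 89.7, 129.0]
force: [1.4, -0.2, 0.5]
opening: 0.0877
```

Call:
arm_command(commands=[2,-60,-6,-10.5,100,2,-57,-17,-10.5,100,0,0,0,0,100])

```text
clock: 1.15
tool_pos: [0.3791, -0.2572, 0.2091]
orientation: [-71.6, 89.8, 110.4]
force: [-0.1, 0.7, 0.5]
opening: 0.0876
```

```bash
python3 - <<'E'
from h import *
go((.479,-.057,.2),2)
E
```

```text
t 1.15 pos [ 0.3791 -0.2572  0.2091] jawdir -177.93 | shift [   9.8 -196.4 -107.1] turn 0.07 R  op 0.0876 F [-0.1  0.7  0.5] j6 11.8
```

Call:
arm_command(commands=[2,-49,-27,0,100,2,-49,-27,0,100,2,-49,-27,0,100,3,-49,-26,0,100,0,0,0,0,100])

```text
clock: 1.78
tool_pos: [0.4818, -0.0541, 0.2006]
orientation: [-77.3, 89.8, 104.3]
force: [-0.9, -0.3, 0.2]
opening: 0.0876
```

```bash
python3 - <<'E'
from h import *
import pickle
s=snapshot("wrist");pickle.dump(s,open("w1.pkl","wb"))
cv2.imwrite("pics/w1.png",s["frame"])
go((.479,-.057,.1),1.5)
print("m2",proj(s,(.479,-.057,.015)),"m3",proj(s,(.574,-.065,.015)),"cam",ray(s,0,0)[0])
E
```

```text
t 1.82 pos [ 0.481  -0.0553  0.2006] jawdir -178.47 | shift [100.6   1.9   1.9] turn 0.03 R  op 0.0878 F [ 0.3 -0.6 -0.2] j6 -15.0
m2 [319.1879516  174.37784007] m3 [241.94620003 166.03223307] cam [ 0.48347246 -0.13889914  0.35734431]
```

View pics/w1.png

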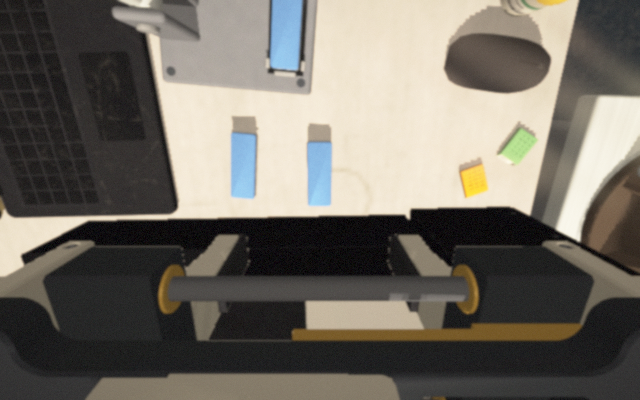

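The wrist view shows both loose mailers, at (319,173) and (243,165), where the top view predicted them. The seated mailer is at (287,35). I'll refine from this picture.

```bash
python3 - <<'E'
from h import *
import pickle
s=pickle.load(open("w1.pkl","rb")); f=cv2.resize(s["frame"],None,fx=4,fy=4,interpolation=cv2.INTER_CUBIC)
hsv=cv2.cvtColor(f,cv2.COLOR_BGR2HSV); m=cv2.inRange(hsv,(95,70,90),(118,255,255)); m[220*4:]=0
n,l,st,c=cv2.connectedComponentsWithStats(m)
for i in range(1,n):
    if st[i,4]<5000: continue
    p=(np.argwhere(l==i)[:,::-1]+.5)/4-.5
    print(c[i]/4,st[i]/4)
    W=np.array([atz(s,*q,.027 if c[i][1]<400 else .015)[:2] for q in p[::3]]).astype(np.float32); print(cv2.minAreaRect(W))
E
```

```text
[285.42323582  33.49075066] [ 269.5    0.    33.    69.5 8169.5]
((0.5187225341796875, -0.20688149333000183), (0.06453493237495422, 0.03130754828453064), 86.37545013427734)
[243.27224712 164.91457533] [ 231.75  132.75   24.     65.25 5857.5 ]
((0.5727357268333435, -0.06485764682292938), (0.0796675980091095, 0.02833893708884716), 86.09009552001953)
[319.40400834 173.09225084] [ 308.    142.25   23.     63.   5513.5 ]
((0.4792734980583191, -0.057013608515262604), (0.027555443346500397, 0.07960085570812225), 1.6083784103393555)
```

Call:
arm_command(commands=[55,1.5,1.5,0,100,55,0,0,0,100,50,0,0,0,100,25,0,0,0,100,0,0,0,0,100])

```text
clock: 2.45
tool_pos: [0.4788, -0.0628, 0.0125]
orientation: [-119.5, 89.8, 61.5]
force: [-0.6, -0.3, 0.5]
opening: 0.0876
```

```bash
python3 - <<'E'
from h import *
go((.4793,-.057,.004),1.6)
E
```

```text
t 2.45 pos [ 0.4788 -0.0628  0.0125] jawdir -179.01 | shift [ 8.5 -5.7 -0.6] turn -0.61 R  op 0.0876 F [-0.6 -0.3  0.5] j6 -14.6
```

Call:
arm_command(commands=[4,-5,-0.6,-0.6,100,4,0,0,0,100,0,0,0,0,100])

```text
clock: 2.82
tool_pos: [0.4811, -0.0583, 0.0069]
orientation: [-148.6, 89.6, 33.0]
force: [-0.2, 0.3, 0.6]
opening: 0.0874
```

```bash
python3 - <<'E'
from h import *
go((.4793,-.057,.004),1.6)
E
```

```text
t 2.83 pos [ 0.4811 -0.0583  0.0069] jawdir -178.48 | shift [ 2.9 -1.3  1.8] turn -0.08 R  op 0.0874 F [-0.2  0.3  0.6] j6 -14.6
```

Call:
arm_command(commands=[3,-1,1.5,0,100,0,0,0,0,0,0,0,0,0,0,0,0,0,0,0,0,0,0,0,0])

```text
clock: 3.45
tool_pos: [0.4804, -0.0568, 0.005]
orientation: [-153.3, 89.4, 28.3]
force: [-0.4, 0.1, 0.2]
opening: 0.0533
```

Call:
arm_command(commands=[0,0,0,0,0,0,0,0,0,0,0,0,0,0,0])

```text
clock: 3.82
tool_pos: [0.4804, -0.0568, 0.005]
orientation: [-153.1, 89.4, 28.5]
force: [-1.0, 0.4, 0.1]
opening: 0.0296
```

```bash
python3 - <<'E'
from h import *
go((.5190,-.216,.12),-3.3)
E
```

```text
t 3.83 pos [ 0.4804 -0.0568  0.005 ] jawdir -178.43 | shift [-115.4  159.7  -35.2] turn 4.87 R  op 0.0296 F [-1.   0.4  0.1] j6 -14.8
```

Call:
arm_command(commands=[0,0,0,0,0,-40,0,0,0,0,-50,0,0,0,0,-10,50,-11,2.5,0,-6,50,-11,2.4,0])

```text
clock: 4.45
tool_pos: [0.5024, -0.1569, 0.1139]
orientation: [-153.0, 89.5, 24.0]
force: [1.3, 0.5, -0.4]
opening: 0.0295
```

Call:
arm_command(commands=[0,40,-9,0,0,0,0,0,0,0])

```text
clock: 4.7
tool_pos: [0.51, -0.2011, 0.1144]
orientation: [-158.0, 89.5, 18.7]
force: [-0.5, -0.4, -0.3]
opening: 0.0298
```

```bash
python3 - <<'E'
from h import *
go((.5190,-.216,.12),-3.3)
E
```

```text
t 4.7 pos [ 0.51   -0.2011  0.1144] jawdir 176.72 | shift [-5.5 14.3 -9.9] turn 0.02 R  op 0.0298 F [-0.5 -0.4 -0.3] j6 -2.0
```

Call:
arm_command(commands=[0,14,-9.5,0,0,30,0,0,0,0,25,0,0,0,0,0,0,0,0,0])

```text
clock: 5.2
tool_pos: [0.5207, -0.216, 0.0583]
orientation: [-160.0, 89.4, 16.8]
force: [-0.1, -0.7, -0.3]
opening: 0.0298
```

```bash
python3 - <<'E'
from h import *
go((.5190,-.216,.033),-3.3)
s=snapshot("scene");f=s["frame"]
cv2.imwrite("pics/s1.png",cv2.resize(f[100:270,260:460],None,fx=4,fy=4,interpolation=cv2.INTER_CUBIC)[:600])
E
```

```text
t 5.2 pos [ 0.5207 -0.216   0.0583] jawdir 176.81 | shift [25.3  0.2  1.9] turn 0.11 R  op 0.0298 F [-0.1 -0.7 -0.3] j6 -0.2
```

View pics/s1.png

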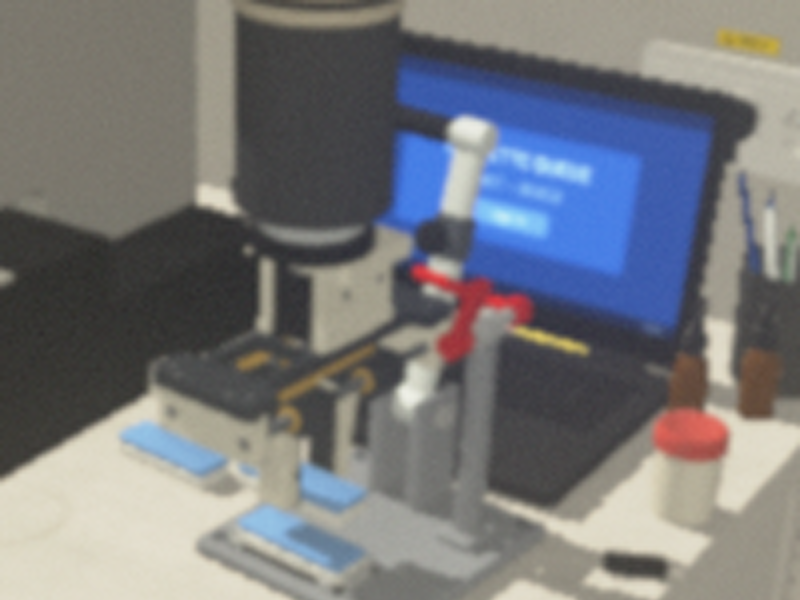

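The picture shows the held mailer level above the seated one, and the gripper body clear of the catch and lever. I'll lower it.

Call:
arm_command(commands=[14,0,1.5,0,0,9,0,0,0,0,1.5,0,0,0,0,0,0,0,0,0])

```text
clock: 5.75
tool_pos: [0.522, -0.2157, 0.0356]
orientation: [-169.0, 89.1, 7.9]
force: [0.6, 0.3, -0.9]
opening: 0.0299
```

```bash
python3 - <<'E'
from h import *
go((.5190,-.216,.032),-3.3)
E
```

```text
t 5.75 pos [ 0.522  -0.2157  0.0356] jawdir 176.92 | shift [3.5 0.5 3. ] turn 0.22 R  op 0.0299 F [ 0.6  0.3 -0.9] j6 -0.2
```

Call:
arm_command(commands=[0,0,3.5,0,0,2.5,0,0,0,0])

```text
clock: 6.0
tool_pos: [0.5187, -0.2156, 0.0336]
orientation: [-170.2, 89.1, 6.8]
force: [-0.1, 0.2, -0.3]
opening: 0.0298
```

```bash
python3 - <<'E'
from h import *
go((.5190,-.216,.032),-3.3);print(get_obs()["orientation"])
E
```

```text
t 6.0 pos [ 0.5187 -0.2156  0.0336] jawdir 176.92 | shift [ 1.7  0.4 -0.3] turn 0.22 R  op 0.0298 F [-0.1  0.2 -0.3] j6 -0.2
[-170.15832056   89.07404634    6.76182974]
```

Nearly in contact, so I press lightly and release.

Call:
arm_command(commands=[2,0,0,0,0,0,0,0,0,55,0,0,0,0,55])

```text
clock: 6.38
tool_pos: [0.5192, -0.2157, 0.0325]
orientation: [-172.0, 89.0, 5.0]
force: [0.3, -0.3, 0.3]
opening: 0.0437
```

```bash
python3 - <<'E'
from h import *
go((.5190,-.216,.15),-3.3)
E
```

```text
t 6.38 pos [ 0.5192 -0.2157  0.0325] jawdir 176.94 | shift [-117.4   -0.    -1.8] turn 0.24 R  op 0.0437 F [ 0.3 -0.3  0.3] j6 -0.2
```

Call:
arm_command(commands=[-55,0,0,0,55,-55,0,0,0,55,0,-50,0,0,100,0,-50,0,0,100,0,-50,-30,0,100])

```text
clock: 7.0
tool_pos: [0.5549, -0.0672, 0.1468]
orientation: [-168.2, 89.0, 8.3]
force: [1.9, -0.4, 0.2]
opening: 0.0727
```

```bash
python3 - <<'E'
from h import *
import pickle
s=snapshot("wrist");pickle.dump(s,open("w2.pkl","wb"))
go((.573,-.065,.1),-3.9)
f=cv2.resize(s["frame"],None,fx=4,fy=4,interpolation=cv2.INTER_CUBIC)
hsv=cv2.cvtColor(f,cv2.COLOR_BGR2HSV); m=cv2.inRange(hsv,(95,70,90),(118,255,255)); m[220*4:]=0
n,l,st,c=cv2.connectedComponentsWithStats(m)
for i in range(1,n):
    if st[i,4]<5000: continue
    p=(np.argwhere(l==i)[:,::-1]+.5)/4-.5
    print(c[i]/4,st[i]/4)
    for z in (.015,.042):
        W=np.array([atz(s,*q,z)[:2] for q in p[::3]]).astype(np.float32); print(cv2.minAreaRect(W))
cv2.imwrite("pics/w2.png",s["frame"])
E
```

```text
t 7.05 pos [ 0.5602 -0.0628  0.147 ] jawdir 176.74 | shift [ 47.2   1.7 -11.9] turn 0.64 R  op 0.0764 F [6.5 4.3 2.1] j6 -16.9
[349.58498326  40.63771358] [  330.5      0.      40.      82.25 11427.25]
((0.5191677212715149, -0.20399148762226105), (0.0667107105255127, 0.03486080467700958), 87.28772735595703)
((0.5217142105102539, -0.19909650087356567), (0.06046690791845322, 0.031598176807165146), 87.28728485107422)
[300.00440123 188.78364159] [ 286.75  158.5    26.25   61.5  6177.25]
((0.5755740404129028, -0.06725092232227325), (0.06812464445829391, 0.027170991525053978), 86.16677856445312)
((0.572841465473175, -0.07515381276607513), (0.06174846738576889, 0.024628128856420517), 86.16747283935547)
```

View pics/w2.png

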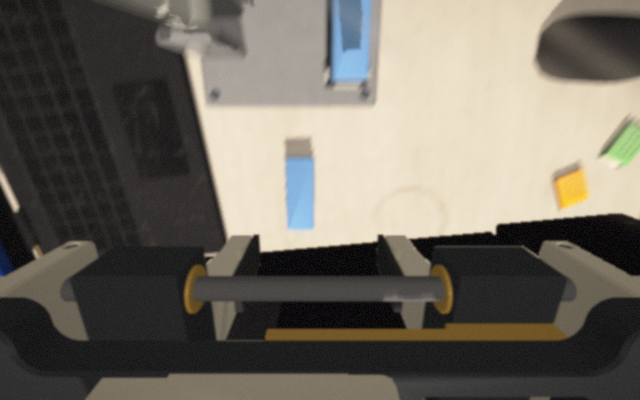

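The wrist view shows the second mailer on the seat, aligned with the first at (350,40), and the third still on the table at (300,195).

Call:
arm_command(commands=[30,2,-12,0.6,100,50,0,0,0,100,45,0,0,0,100])

```text
clock: 7.42
tool_pos: [0.5805, -0.0617, 0.0234]
orientation: [-168.4, 88.2, 8.0]
force: [1.0, -0.3, -0.3]
opening: 0.0876
```

```bash
python3 - <<'E'
from h import *
go((.573,-.065,.005),-3.9)
E
```

```text
t 7.42 pos [ 0.5805 -0.0617  0.0234] jawdir 176.4 | shift [18.2  3.8  7.9] turn 0.3 R  op 0.0876 F [ 1.  -0.3 -0.3] j6 -17.0
```

Call:
arm_command(commands=[10,3.5,7.5,0.3,100,6,0,0,0,100,0,0,0,0,100])

```text
clock: 7.8
tool_pos: [0.5716, -0.0654, 0.0054]
orientation: [-169.2, 88.5, 6.9]
force: [-0.6, 0.5, -0.4]
opening: 0.0878
```

```bash
python3 - <<'E'
from h import *
go((.573,-.065,.005),-3.9);print(get_obs()["orientation"])
E
```

```text
t 7.8 pos [ 0.5716 -0.0654  0.0054] jawdir 176.08 | shift [ 0.5 -0.5 -1.4] turn -0.02 R  op 0.0878 F [-0.6  0.5 -0.4] j6 -17.2
[-169.22314308   88.45583016    6.864637  ]
```

Call:
arm_command(commands=[0.5,0,-1,0,0,0,0,0,0,0,0,0,0,0,0,0,0,0,0,0,0,0,0,0,0])

```text
clock: 8.43
tool_pos: [0.5753, -0.0651, 0.0089]
orientation: [-168.6, 88.1, 7.5]
force: [-0.7, 0.2, -0.7]
opening: 0.0435
```

Call:
arm_command(commands=[0,0,0,0,0,0,0,0,0,0,0,0,0,0,0])

```text
clock: 8.8
tool_pos: [0.5753, -0.065, 0.0089]
orientation: [-168.7, 88.1, 7.4]
force: [-0.8, -0.1, 0.8]
opening: 0.0293
```

```bash
python3 - <<'E'
from h import *
go((.519,-.216,.115),-3.3);print(get_obs()["orientation"])
E
```

```text
t 8.8 pos [ 0.5753 -0.065   0.0089] jawdir 176.11 | shift [-108.5  153.7   42.4] turn -0.59 R  op 0.0293 F [-0.8 -0.1  0.8] j6 -17.2
[-168.72010705   88.07342532    7.39614045]
```

Call:
arm_command(commands=[0,0,0,0,60,0,0,0,0,60,4,0,0,0,60])

```text
clock: 9.18
tool_pos: [0.5756, -0.065, 0.0048]
orientation: [-168.6, 88.1, 7.5]
force: [-1.0, 0.8, 0.4]
opening: 0.0508
```

```bash
python3 - <<'E'
from h import *
go((.573,-.065,.005),-3.9);print(get_obs()["orientation"])
E
```

```text
t 9.18 pos [ 0.5756 -0.065   0.0048] jawdir 176.11 | shift [-0.2  0.2  2.5] turn 0.01 R  op 0.0508 F [-1.   0.8  0.4] j6 -17.2
[-168.63721558   88.05237875    7.47463048]
```

Call:
arm_command(commands=[0,0,2,0,0,0,0,0,0,0,0,0,0,0,0,0,0,0,0,0,0,0,0,0,0])

```text
clock: 9.8
tool_pos: [0.573, -0.0649, 0.0042]
orientation: [-168.7, 88.1, 7.4]
force: [-0.4, 0.0, -1.4]
opening: 0.0298
```

```bash
python3 - <<'E'
from h import *
go((.519,-.216,.115),-3.3);print(get_obs()["orientation"])
E
```

```text
t 9.8 pos [ 0.573  -0.0649  0.0042] jawdir 176.1 | shift [-113.1  153.7   40. ] turn -0.6 R  op 0.0298 F [-0.4  0.  -1.4] j6 -17.2
[-168.66319522   88.10808779    7.44626568]
```

Call:
arm_command(commands=[-30,0,0,0,0,-45,0,10,0,0,-38,0,30,-0.5,0,0,50,2,0,0,0,50,0,0,0])

```text
clock: 10.42
tool_pos: [0.5213, -0.1614, 0.1193]
orientation: [-170.6, 88.1, 6.4]
force: [0.4, 0.0, -0.7]
opening: 0.0297
```

Call:
arm_command(commands=[0,45,0,0,0,0,0,0,0,0])

```text
clock: 10.68
tool_pos: [0.5183, -0.21, 0.1196]
orientation: [-171.0, 88.0, 5.9]
force: [-0.1, 0.7, -0.4]
opening: 0.0297
```

```bash
python3 - <<'E'
from h import *
go((.519,-.216,.049),-3.3);print(get_obs()["orientation"])
E
```

```text
t 10.68 pos [ 0.5183 -0.21    0.1196] jawdir 176.85 | shift [70.5  6.4  1.4] turn 0.15 R  op 0.0297 F [-0.1  0.7 -0.4] j6 -0.7
[-170.98075131   88.00222197    5.87139371]
```

Call:
arm_command(commands=[35,6,1.5,0,0,27,0,0,0,0,0,0,0,0,0])

```text
clock: 11.05
tool_pos: [0.519, -0.2156, 0.0569]
orientation: [-171.3, 87.9, 5.5]
force: [-0.8, 0.1, -0.6]
opening: 0.0294
```

```bash
python3 - <<'E'
from h import *
go((.519,-.216,.046),-3.3);print(get_obs()["orientation"])
E
```

```text
t 11.05 pos [ 0.519  -0.2156  0.0569] jawdir 176.78 | shift [10.9  0.5  0.4] turn 0.08 R  op 0.0294 F [-0.8  0.1 -0.6] j6 -0.1
[-171.28260264   87.90303829    5.49956834]
```

Call:
arm_command(commands=[8,0.4,0.4,0,0,2.5,0,0,0,0])

```text
clock: 11.3
tool_pos: [0.5202, -0.2153, 0.0476]
orientation: [-172.1, 87.8, 4.7]
force: [0.4, -0.8, -1.4]
opening: 0.0299
```

```bash
python3 - <<'E'
from h import *
go((.519,-.216,.046),-3.3)
E
```

```text
t 11.3 pos [ 0.5202 -0.2153  0.0476] jawdir 176.85 | shift [1.6 0.7 1.2] turn 0.15 R  op 0.0299 F [ 0.4 -0.8 -1.4] j6 -0.0
```

Call:
arm_command(commands=[1.5,0.5,1.2,0,0,0,0,0,0,55,0,0,0,0,55,-30,0,0,0,55,-55,0,0,0,55])

```text
clock: 11.92
tool_pos: [0.5137, -0.2156, 0.1304]
orientation: [-170.0, 88.1, 6.9]
force: [1.5, -0.5, -0.8]
opening: 0.0483
```

Call:
arm_command(commands=[-50,0,0,0,60,0,-40,40,0,60,0,-40,40,0,60,0,0,40,0,0,0,0,0,0,0])

```text
clock: 12.55
tool_pos: [0.3964, -0.128, 0.1832]
orientation: [-172.0, 87.5, 4.8]
force: [1.2, 1.1, -0.0]
opening: 0.0379
```

```bash
python3 - <<'E'
from h import *
import pickle
go((.519,-.216,.2),-3.3)
for n in ("wrist","scene","top"):
    s=snapshot(n);pickle.dump(s,open(n+"3.pkl","wb"))
    f=s["frame"]
    if n=="wrist": a=cv2.resize(f[:250],(400,156))
    if n=="scene": b=cv2.resize(f[110:260,300:440],(400,428),interpolation=cv2.INTER_CUBIC)
    if n=="top": c=cv2.resize(f[80:220,260:400],(400,400),interpolation=cv2.INTER_CUBIC)
o=np.zeros((590,800,3),np.uint8);o[:156,:400]=a;o[160:588,:400]=b;o[:400,400:]=c
cv2.imwrite("pics/c3.png",o)
E
```

```text
t 12.55 pos [ 0.3964 -0.128   0.1832] jawdir 176.81 | shift [ -11.7   81.  -128. ] turn 0.11 R  op 0.0379 F [ 1.2  1.1 -0. ] j6 -13.1
```

View pics/c3.png

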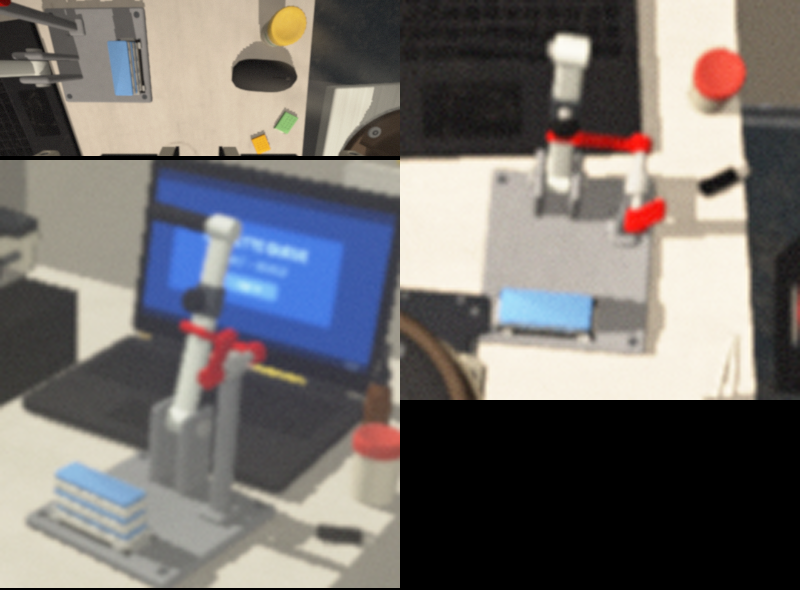

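All three mailers form a square column, with the catch closed and the lever up. In the composite the tab sits at (645,215) in the top view and (215,360) in the scene view. I'll triangulate it.

```bash
python3 - <<'E'
from h import *
import pickle
S={n:pickle.load(open(n+"3.pkl","rb")) for n in ("top","scene")}
o=[]
for n,(x0,x1,y0,y1) in {"scene":(350,400,160,200),"top":(305,360,115,170)}.items():
    f=S[n]["frame"][y0:y1,x0:x1]; b,g,r=[f[...,i].astype(int) for i in range(3)]
    if n=="scene":
        m=(r>g+50)&(r>b+50)
        for y in range(m.shape[0]): print(y0+y,"".join("#" if q else "." for q in m[y]))
    m=((r>g+50)&(r>b+50)).astype(np.uint8)
    k,l,st,c=cv2.connectedComponentsWithStats(m)
    for i in range(1,k): 
        if st[i,4]>5: print(n,c[i]+[x0,y0],st[i]+[x0,y0,0,0,0])
    o.append(cv2.resize(f,None,fx=8,fy=8,interpolation=cv2.INTER_CUBIC))
# predicted top-of-column check
f=S["top"]["frame"]; hsv=cv2.cvtColor(f,cv2.COLOR_BGR2HSV);m=cv2.inRange(hsv,(95,70,90),(118,255,255));m[:150]=0;m[220:]=0;m[:,:285]=0;m[:,350:]=0
p=np.argwhere(m>0)[:,::-1]; W=np.array([atz(S["top"],*q,.057)[:2] for q in p]).astype(np.float32);print(W.mean(0),cv2.minAreaRect(W))
E
```

```text
160 ..................................................
161 ..................................................
162 ..................................................
163 ..................................................
164 ..................................................
165 ..................................................
166 ..............##..................................
167 .............#####................................
168 .............########.............................
169 .............#########............................
170 ...............##########..#####..................
171 ...................#############..................
172 .....................############.................
173 ........................##########................
174 .........................################.........
175 .........................#################........
176 ........................###################.......
177 ........................######....##..#####.......
178 ........................#####..........####.......
179 .......................######..........###........

[... 697 characters left out ...]
.................
193 ..................................................
194 ..................................................
195 ..................................................
196 ..................................................
197 ..................................................
198 ..................................................
199 ..................................................
scene [376.57268722 176.76651982] [363 166  30  24 227]
top [331.5678392  129.09045226] [311 125  38   9 199]
top [345.13380282 155.22535211] [338 149  16  13 142]
[ 0.5189316  -0.21447612] ((0.5188174843788147, -0.2138177752494812), (0.08331063389778137, 0.030436446890234947), 86.08314514160156)
```

```bash
python3 - <<'E'
from h import *
import pickle
T,S=[pickle.load(open(n+"3.pkl","rb")) for n in ("top","scene")]
print("hub scene",atz(S,373.3,185.8,.16),"hub top",atz(T,341,158.5,.16))
print("tip scene",atz(S,379.5,170.5,.204),"tip top",atz(T,351,151,.204))
yaw=np.radians(-3.3);ex=np.array([np.cos(yaw),np.sin(yaw),0]);ey=np.array([-np.sin(yaw),np.cos(yaw),0]);ez=np.array([0,0,1])
def tri(a,b):
    (c1,d1),(c2,d2)=ray(T,*a),ray(S,*b)
    A=np.stack([d1,-d2],1);k=np.linalg.lstsq(A,c2-c1,rcond=None)[0];p,q=c1+k[0]*d1,c2+k[1]*d2
    return (p+q)/2,np.linalg.norm(p-q)
print("mid tri",tri((345.8,155.2),(376.3,178.5)), "hub tri",tri((341,158.5),(373.3,185.8)),"tip tri",tri((351,151.5),(379.5,170.5)))
# reproject tab model outlines
for hub in [(.565,-.288),(.56,-.288),(.57,-.288),(.565,-.283)]:
    H=np.array([*hub,.16]); up=np.cos(.262)*ez-np.sin(.262)*ey
    print(hub,"hubT",proj(T,H).round(1),"hubS",proj(S,H).round(1),"tipT",proj(T,H+.046*up).round(1),"tipS",proj(S,H+.046*up).round(1))
seat=np.array([.519,-.2155,0]);org=seat+.045*ex
hinge=org+.07*ex+.075*ez
for j in (0,1.83):
    a=.262-j; print("grip",j,hinge+.18*(np.sin(a)*ex+np.cos(a)*ez)+.05*ey)
h=hinge+.18*(np.sin(.262)*ex+np.cos(.262)*ez);print("head",h,proj(T,h),proj(S,h),"barEnd",proj(T,h+.08*ey),proj(S,h+.08*ey))
E
```

```text
hub scene [ 0.57343225 -0.28821829  0.16      ] hub top [ 0.57268553 -0.2806995   0.16      ]
tip scene [ 0.57212498 -0.30244841  0.204     ] tip top [ 0.57940066 -0.29827429  0.204     ]
mid tri (array([ 0.57715203, -0.29098409,  0.17825515]), np.float64(0.003060288007660866)) hub tri (array([ 0.57538254, -0.28351913,  0.15724725]), np.float64(0.006321009402982859)) tip tri (array([ 0.57908584, -0.29860839,  0.20066083]), np.float64(0.00024905634895038497))
(0.565, -0.288) hubT [344.1 161.8] hubS [371.3 186.9] tipT [351.7 157.6] tipS [376.8 171.1]
(0.56, -0.288) hubT [344.1 163.9] hubS [370.2 187.6] tipT [351.7 159.8] tipS [375.6 171.7]
(0.57, -0.288) hubT [344.1 159.7] hubS [372.4 186.2] tipT [351.7 155.4] tipS [377.9 170.4]
(0.565, -0.283) hubT [341.9 161.8] hubS [369.5 186.4] tipT [349.4 157.6] tipS [374.9 170.5]
grip 0 [ 0.68323251 -0.17488654  0.2488573 ]
grip 1.83 [ 0.45698669 -0.16184129  0.07550334]
head [ 0.68035431 -0.22480363  0.2488573 ] [319.74533967  98.20128851] [376.99148918 133.50110356] barEnd [282.17437632  94.81715511] [352.1166662  126.67317517]
```

Call:
arm_command(commands=[-25,0,0,10.5,0,-15,0,0,10.5,0,0,0,0,10.5,0,0,0,0,10.5,0,0,0,0,10.5,0])

```text
clock: 13.32
tool_pos: [0.402, -0.1299, 0.224]
orientation: [-120.6, 87.6, 2.3]
force: [-0.2, -0.0, -0.4]
opening: 0.0003
```

Call:
arm_command(commands=[0,0,0,10.5,0,0,0,0,10.5,0,0,0,0,10.5,0,0,0,0,10.5,0,0,0,0,0,0])

```text
clock: 13.95
tool_pos: [0.4064, -0.1316, 0.2227]
orientation: [-79.8, 87.9, 0.2]
force: [-0.1, 0.6, 0.9]
opening: 0.0007
```

```bash
python3 - <<'E'
from h import *
go((.50,-.25,.23),86.7);print(get_obs()["orientation"])
E
```

```text
t 13.95 pos [ 0.4064 -0.1316  0.2227] jawdir 79.96 | shift [  -3.9 -113.1 -100.2] turn -6.74 R  op 0.0007 F [-0.1  0.6  0.9] j6 -109.3
[-79.77987729  87.90047181   0.17219801]
```

Call:
arm_command(commands=[-10,-38,-33,-6.5,0,0,-40,-38,0,0,0,-40,-33,0,0,0,0,0,0,0])

```text
clock: 14.45
tool_pos: [0.5194, -0.2504, 0.2355]
orientation: [-87.8, 87.9, 0.0]
force: [-1.3, 0.8, -0.1]
opening: 0.0006
```

```bash
python3 - <<'E'
from h import *
go((.576,-.25,.19),86.7);print(get_obs()["orientation"])
E
```

```text
t 14.45 pos [ 0.5194 -0.2504  0.2355] jawdir 87.86 | shift [ 47.5 -54.9   2.4] turn 1.16 R  op 0.0006 F [-1.3  0.8 -0.1] j6 -85.6
[-8.78206672e+01  8.79473418e+01  4.04590125e-02]
```

Call:
arm_command(commands=[0,-53,2,1.2,0,25,0,0,0,0,20,0,0,0,0,0,0,0,0,0])

```text
clock: 14.95
tool_pos: [0.5755, -0.2513, 0.189]
orientation: [-86.5, 88.2, 0.9]
force: [0.4, -0.7, 0.8]
opening: 0.0008
```

```bash
python3 - <<'E'
from h import *
go((.576,-.268,.186),86.7);print(get_obs()["orientation"])
a=snapshot("scene")["frame"][110:230,330:450];b=snapshot("top")["frame"][100:220,280:400]
cv2.imwrite("pics/c4.png",np.hstack([cv2.resize(q,(400,400),interpolation=cv2.INTER_CUBIC) for q in (a,b)]))
E
```

```text
t 14.95 pos [ 0.5755 -0.2513  0.189 ] jawdir 87.37 | shift [  3.   -1.2 -16.7] turn 0.67 R  op 0.0008 F [ 0.4 -0.7  0.8] j6 -86.6
[-86.50775437  88.16980201   0.85732038]
```

View pics/c4.png

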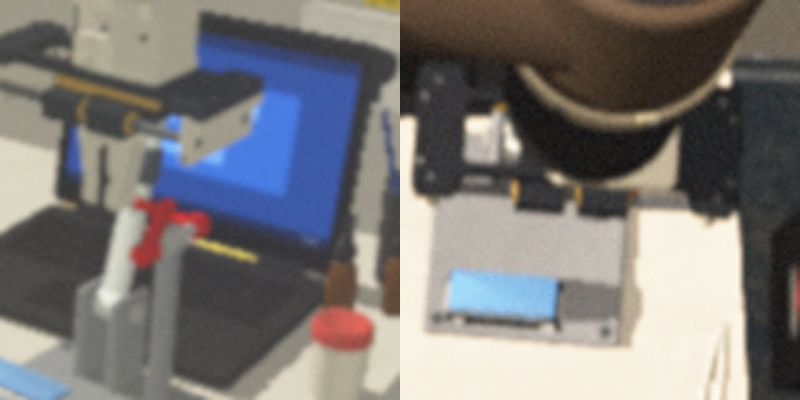

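The fingers are just left of the red tab, at (105,165) in the left pane with the tab at (150,230). Next I push right and down.

Call:
arm_command(commands=[3,-1,-17,0.6,0,5,0,-13,0,0,5,0,-9,0,0])

```text
clock: 15.42
tool_pos: [0.5768, -0.2923, 0.1809]
orientation: [-87.8, 87.7, -1.0]
force: [-0.2, 2.9, 0.3]
opening: 0.0006
```

```bash
python3 - <<'E'
from h import *
go((.576,-.304,.171),86.7)
E
```

```text
t 15.43 pos [ 0.5768 -0.2923  0.1809] jawdir 86.84 | shift [  9.8   0.6 -11.8] turn 0.14 R  op 0.0006 F [-0.2  2.9  0.3] j6 -83.1
```

Call:
arm_command(commands=[5,0,-6,0,0,5,0,-6,0,0,3,0,-4,0,0,0,0,0,0,0])

```text
clock: 15.92
tool_pos: [0.5765, -0.3095, 0.1678]
orientation: [-86.8, 87.7, 0.0]
force: [-1.9, 5.4, 6.8]
opening: 0.0001
```

```bash
python3 - <<'E'
from h import *
go((.576,-.304,.171),86.7)
a=snapshot("scene")["frame"][110:230,330:450];b=snapshot("top")["frame"][100:220,280:400]
cv2.imwrite("pics/c5.png",np.hstack([cv2.resize(q,(400,400),interpolation=cv2.INTER_CUBIC) for q in (a,b)]))
E
```

```text
t 15.93 pos [ 0.5765 -0.3095  0.1678] jawdir 86.81 | shift [-3.2  0.7  5.5] turn 0.11 R  op 0.0001 F [-1.9  5.4  6.8] j6 -81.5
```

View pics/c5.png

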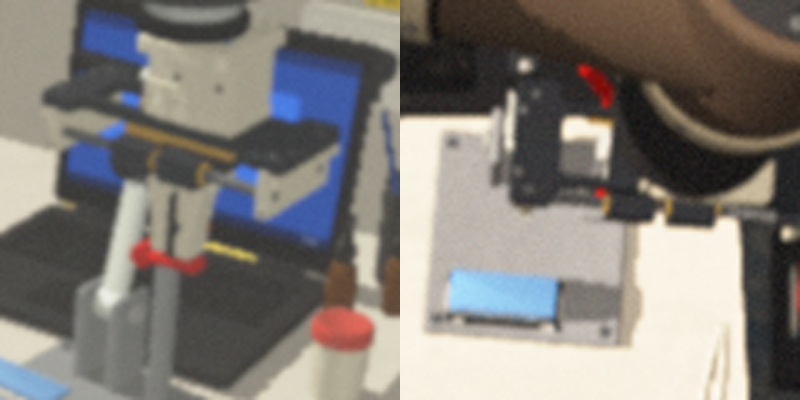

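The tab now lies almost flat to the right, from hub (145,250) to tip (205,265) in the left pane, so the catch looks open. I'll lift off, verify the angle numerically, and turn back.

Call:
arm_command(commands=[-45,0,0,0,0,-50,0,0,0,0,-40,0,0,-10.5,0,0,0,0,-10.5,0,0,0,0,-10.5,30])

```text
clock: 16.65
tool_pos: [0.5703, -0.3109, 0.3061]
orientation: [-122.2, 87.8, -3.1]
force: [1.4, 0.6, -0.1]
opening: 0.0058
```

Call:
arm_command(commands=[0,0,0,-10.5,30,0,0,0,-10.5,50,0,0,0,-10.5,50,0,0,0,-10.5,50,0,0,0,-10.5,50])

```text
clock: 17.27
tool_pos: [0.5699, -0.3127, 0.3055]
orientation: [-179.2, 87.8, -6.4]
force: [0.6, 1.6, -0.2]
opening: 0.0437
```

```bash
python3 - <<'E'
from h import *
go((.683,-.170,.30),-3.3);print(get_obs()["orientation"])
s=snapshot("scene");f=s["frame"].astype(int);r=f[...,2];m=(r>f[...,1]+50)&(r>f[...,0]+50)
yaw=np.radians(-3.3);ey=np.array([-np.sin(yaw),np.cos(yaw),0])
for y in range(155,200): print(y,"".join("#" if q else "." for q in m[y,350:410])) if m[y,350:410].any() else 0
for c in (0,.8,1.0,1.2): print(c,proj(s,np.array([.575,-.286,.16])+.046*(np.cos(c+.262)*np.array([0,0,1])-np.sin(c+.262)*ey)))
E
```

```text
t 17.27 pos [ 0.5699 -0.3127  0.3055] jawdir 172.82 | shift [   9.1 -155.7  -94.1] turn -3.88 R  op 0.0437 F [ 0.6  1.6 -0.2] j6 4.6
[-179.23103374   87.82467974   -6.40721338]
155 ................................##..........................
156 .................................##.........................
157 .................................##.........................
158 .................................##.........................
159 .................................##.........................
160 .................................###........................
161 .................................###........................
162 ..................................##........................
163 ..................................###.......................
164 ..................................###.......................
165 ..................................###.......................
166 ...................................##.......................
167 ...................................###......................
168 ...................................###......................
169 .........
[... 907 characters left out ...]
..............########................................
184 ....................###########.............................
185 ...................##################.......................
186 ...................######################...................
187 ...................######################...................
188 ....................######################..................
189 .....................####...##############..................
190 ................................#########...................
191 ...................................#####....................
0 [378.32879127 169.54017813]
0.8 [387.73146236 181.66512396]
1.0 [388.75629109 185.43357249]
1.2 [389.12534452 189.18200714]
```

Call:
arm_command(commands=[3,-50,-28,-3.8,70,3,-52,-32,0,70,3,-52,-32,0,70,0,0,0,0,70])

```text
clock: 17.82
tool_pos: [0.6757, -0.1639, 0.2986]
orientation: [174.0, 87.8, -9.5]
force: [0.3, 0.1, -0.1]
opening: 0.0612
```

```bash
python3 - <<'E'
from h import *
go((.683,-.164,.23),-3.3);print(get_obs()["orientation"])
E
```

```text
t 17.82 pos [ 0.6757 -0.1639  0.2986] jawdir 176.42 | shift [68.8 -0.6 -4.8] turn -0.28 R  op 0.0612 F [ 0.3  0.1 -0.1] j6 -6.3
[174.04234971  87.84862353  -9.53954328]
```

Call:
arm_command(commands=[35,0,-4,0,70,33,0,-1,0,70,0,0,0,0,70])

```text
clock: 18.2
tool_pos: [0.6836, -0.1651, 0.2294]
orientation: [172.7, 87.8, -11.3]
force: [-0.2, 0.2, 0.6]
opening: 0.0613
```

```bash
python3 - <<'E'
from h import *
go((.683,-.164,.23),-3.3)
s=snapshot("scene");f=s["frame"];cv2.imwrite("pics/c6.png",cv2.resize(f[90:240,310:460],(600,600),interpolation=cv2.INTER_CUBIC))
E
```

```text
t 18.2 pos [ 0.6836 -0.1651  0.2294] jawdir 176.05 | shift [-0.6 -1.1  0.7] turn -0.65 R  op 0.0613 F [-0.2  0.2  0.6] j6 -6.7
```

View pics/c6.png

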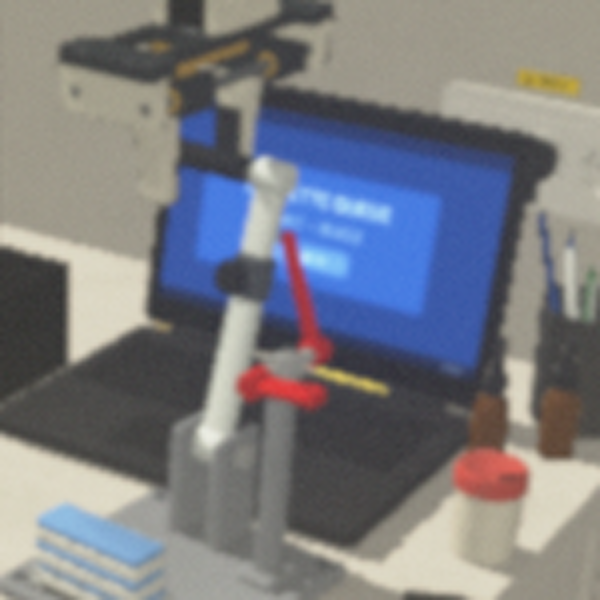

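Handle at (215,160) sits between the fingers, with the catch bar upright and the tab flat, so it is open. I'll close on the handle.

Call:
arm_command(commands=[0,0,0,0,0,0,0,0,0,0,0,0,0,0,0,0,0,0,0,0,0,0,0,0,0])

```text
clock: 18.88
tool_pos: [0.6856, -0.1667, 0.2372]
orientation: [173.1, 87.3, -10.9]
force: [-2.2, 0.8, 0.5]
opening: 0.0172
```

Call:
arm_command(commands=[0,0,0,0,0,0,0,0,0,0,0,0,0,0,0])

```text
clock: 19.25
tool_pos: [0.6854, -0.1667, 0.2372]
orientation: [172.9, 87.3, -11.2]
force: [-0.3, -0.0, 0.7]
opening: 0.0168
```

```bash
cat >> h.py <<'E'
def arc(step,n=5,off=(0,0)):
    o=get_obs(); R=Ro.from_euler("xyz",o["orientation"],degrees=True).as_matrix()
    yaw=np.radians(-3.3);ex=np.array([np.cos(yaw),np.sin(yaw),0]);ey=np.array([-np.sin(yaw),np.cos(yaw),0]);ez=np.array([0,0,1.])
    H=np.array([.519,-.2155,0])+.115*ex+.075*ez
    g=o["tool_pos"]-.019*R[:,0]-H; x,z=g@ex-off[0],g@ez-off[1]; a=np.arctan2(x,z)
    print("lever",round(.262-a,3),"rad",round(np.hypot(x,z),4),"y",round(g@ey,4),"F",o["force"].round(1),"op",round(o["opening"],4),"ori",o["orientation"].round(1),"pos",o["tool_pos"].round(4),"t",o["clock"])
    cur=np.array([x,z])
    for k in range(1,n+1):
        b=max(a-step*k,.262-1.84); p=.18*np.array([np.sin(b),np.cos(b)]); d=p-cur; cur=p
        w=R.T@(d[0]*ex+d[1]*ez)*1e3; print(w.round(1))
E
python3 - <<'E'
from h import *
arc(.12)
E
```

```text
lever 0.006 rad 0.1873 y 0.0584 F [-0.3 -0.   0.7] op 0.0168 ori [172.9  87.3 -11.2] pos [ 0.6854 -0.1667  0.2372] t 19.25
[ 1.8  0.3 23.1]
[-2.6  0.3 21.4]
[-0.1  0.3 21.6]
[ 2.5  0.3 21.4]
[ 5.1  0.2 21. ]
```

Call:
arm_command(commands=[0,0,0,0,35,0,0,0,0,35,9,0,0,0,35])

```text
clock: 19.62
tool_pos: [0.6866, -0.1668, 0.2285]
orientation: [173.3, 87.2, -10.8]
force: [-0.1, 0.3, 1.2]
opening: 0.0303
```

Call:
arm_command(commands=[1,0,0,0,0,1,0,0,0,0,0,0,0,0,0,0,0,0,0,0])

```text
clock: 20.12
tool_pos: [0.6859, -0.1667, 0.2255]
orientation: [172.7, 87.3, -11.4]
force: [-1.1, 0.2, 0.4]
opening: 0.017
```

```bash
python3 - <<'E'
from h import *
arc(.12)
E
```

```text
lever -0.013 rad 0.1761 y 0.0584 F [-1.1  0.2  0.4] op 0.017 ori [172.7  87.3 -11.4] pos [ 0.6859 -0.1667  0.2255] t 20.125
[-9.3  0.3 19.6]
[-3.1  0.3 21.4]
[-0.5  0.3 21.6]
[ 2.1  0.3 21.5]
[ 4.7  0.2 21.1]
```

Call:
arm_command(commands=[-4,0,20,0,0,-2,0,21,0,0,0,0,21,0,0,2,0,21,0,0,5,0,21,0,0])

```text
clock: 20.75
tool_pos: [0.5965, -0.1618, 0.2291]
orientation: [173.3, 85.1, -10.5]
force: [4.6, -0.3, 5.1]
opening: 0.0174
```

```bash
python3 - <<'E'
from h import *
arc(.13,off=(.002,-.004))
E
```

```text
lever 0.507 rad 0.1825 y 0.0583 F [ 4.6 -0.3  5.1] op 0.0174 ori [173.3  85.1 -10.5] pos [ 0.5965 -0.1618  0.2291] t 20.75
[ 7.7  0.1 22.4]
[ 8.2  0.1 21.9]
[10.9  0.1 20.7]
[13.5  0.  19.1]
[15.9 -0.  17.2]
```

Call:
arm_command(commands=[8,0,22,0,0,9,0,22,0,0,11,0,20,0,0,14,0,19,0,0])

```text
clock: 21.25
tool_pos: [0.5283, -0.1578, 0.1917]
orientation: [174.2, 83.3, -9.3]
force: [-8.9, 5.2, 20.2]
opening: 0.0172
```

```bash
python3 - <<'E'
from h import *
arc(.13,off=(.002,-.004))
E
```

```text
lever 0.944 rad 0.1797 y 0.0583 F [-8.9  5.2 20.2] op 0.0172 ori [174.2  83.3  -9.3] pos [ 0.5283 -0.1578  0.1917] t 21.25
[13.5 -0.1 19.1]
[16.1 -0.1 17. ]
[18.2 -0.2 14.7]
[19.9 -0.2 12.2]
[21.3 -0.2  9.6]
```

Call:
arm_command(commands=[11,0,20,0,0,15,0,17,0,0,17,0,15,0,0])

```text
clock: 21.62
tool_pos: [0.4904, -0.1555, 0.1483]
orientation: [175.3, 81.9, -8.1]
force: [-4.8, 2.8, 11.1]
opening: 0.0171
```

```bash
python3 - <<'E'
from h import *
arc(.13,off=(.002,-.004))
E
```

```text
lever 1.268 rad 0.1796 y 0.0585 F [-4.8  2.8 11.1] op 0.0171 ori [175.3  81.9  -8.1] pos [ 0.4904 -0.1555  0.1483] t 21.625
[18.5 -0.2 14.3]
[20.4 -0.2 11.4]
[21.7 -0.2  8.7]
[22.7 -0.3  5.8]
[ 9.3 -0.1  1.5]
```

Call:
arm_command(commands=[17,0,15,0,0,20,0,12,0,0,21,0,9,0,0])

```text
clock: 22.0
tool_pos: [0.4671, -0.1541, 0.0895]
orientation: [176.1, 81.2, -7.2]
force: [-4.5, 4.3, 9.1]
opening: 0.017
```

```bash
python3 - <<'E'
from h import *
arc(.1,off=(.002,-.004))
E
```

```text
lever 1.623 rad 0.1792 y 0.0585 F [-4.5  4.3  9.1] op 0.017 ori [176.1  81.2  -7.2] pos [ 0.4671 -0.1541  0.0895] t 22.0
[16.8 -0.2  6.3]
[17.6 -0.2  3.8]
[ 3.  -0.   0.5]
[0. 0. 0.]
[0. 0. 0.]
```

Call:
arm_command(commands=[16,0,7,0,0,16,0,4,0,0,8,0,0,0,0])

```text
clock: 22.38
tool_pos: [0.4628, -0.1539, 0.0492]
orientation: [176.4, 81.0, -6.9]
force: [-12.8, 7.9, 15.9]
opening: 0.0171
```

```bash
python3 - <<'E'
from h import *
arc(.1,3,off=(.002,-.004))
E
```

```text
lever 1.85 rad 0.1797 y 0.0584 F [-12.8   7.9  15.9] op 0.0171 ori [176.4  81.   -6.9] pos [ 0.4628 -0.1539  0.0492] t 22.375
[-1.8  0.   0.1]
[0. 0. 0.]
[0. 0. 0.]
```

Call:
arm_command(commands=[6,0,1,0,0,6,0,0,0,0,6,0,0,0,0])

```text
clock: 22.75
tool_pos: [0.4638, -0.1545, 0.0357]
orientation: [176.0, 80.8, -7.2]
force: [-18.8, 5.7, 45.0]
opening: 0.0172
```

```bash
python3 - <<'E'
from h import *
arc(.1,1,off=(.002,-.004))
s=snapshot("scene");arc(.1,1,off=(.002,-.004))
cv2.imwrite("pics/c7.png",cv2.resize(s["frame"][100:280,290:460],(566,600),interpolation=cv2.INTER_CUBIC))
E
```

```text
lever 1.925 rad 0.1794 y 0.0579 F [-18.8   5.7  45. ] op 0.0172 ori [176.   80.8  -7.2] pos [ 0.4638 -0.1545  0.0357] t 22.75
[-15.3   0.2  -1.1]
lever 1.927 rad 0.1794 y 0.0579 F [-18.9   4.7  40.8] op 0.0168 ori [176.   80.8  -7.2] pos [ 0.4639 -0.1545  0.0353] t 22.8
[-15.6   0.2  -1.1]
```

View pics/c7.png

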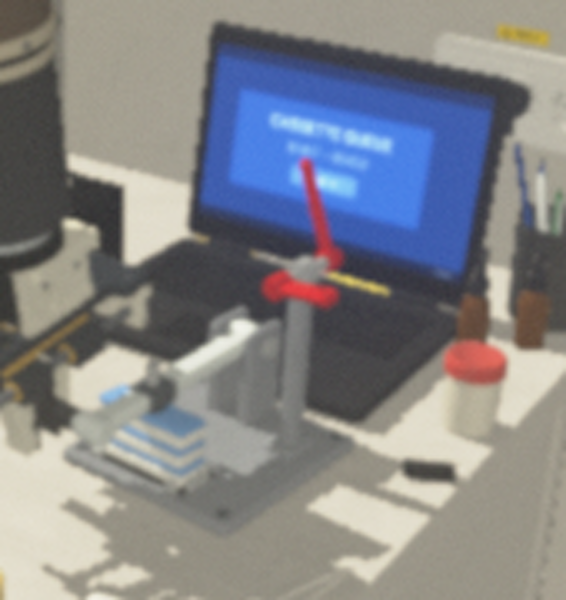

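The lever is level, the foot is over the square column and the catch is open. The last push slid the fingers a few mm down the handle, and 45 N is more than needed, so I'll ease it.

Call:
arm_command(commands=[0,0,0,0,0,1,0,0,0,0])

```text
clock: 23.05
tool_pos: [0.4639, -0.1547, 0.0379]
orientation: [176.0, 80.7, -7.2]
force: [-11.4, 8.4, 25.2]
opening: 0.017
```

```bash
python3 - <<'E'
from h import *
arc(.1,1,off=(.002,-.004))
E
```

```text
lever 1.913 rad 0.1791 y 0.0578 F [-11.4   8.4  25.2] op 0.017 ori [176.   80.7  -7.2] pos [ 0.4639 -0.1547  0.0379] t 23.05
[-13.1   0.1  -0.7]
```

```bash
python3 - <<'E'
from h import *
for k in range(8): s=snapshot("scene")
arc(.1,1,off=(.002,-.004))
f=s["frame"];cv2.imwrite("pics/c8.png",cv2.resize(f[180:260,290:400],None,fx=7,fy=7,interpolation=cv2.INTER_CUBIC))
yaw=np.radians(-3.3);ex=np.array([np.cos(yaw),np.sin(yaw),0]);H=np.array([.519,-.2155,0])+.115*ex+np.array([0,0,.075])
for j in (1.6,1.7,1.83): a=.262-j; print(j,[((proj(s,H+r*(np.sin(a)*ex+np.cos(a)*np.array([0,0,1])))-[290,180])*7).round() for r in (0,.115,.18)])
E
```

```text
lever 1.914 rad 0.1792 y 0.0578 F [-12.9   7.2  26.3] op 0.0175 ori [175.9  80.7  -7.2] pos [ 0.4639 -0.1546  0.0378] t 23.45
[-13.2   0.1  -0.7]
1.6 [array([505., 144.]), array([316., 183.]), array([196., 208.])]
1.7 [array([505., 144.]), array([311., 213.]), array([189., 258.])]
1.83 [array([505., 144.]), array([308., 252.]), array([185., 320.])]
```

View pics/c8.png

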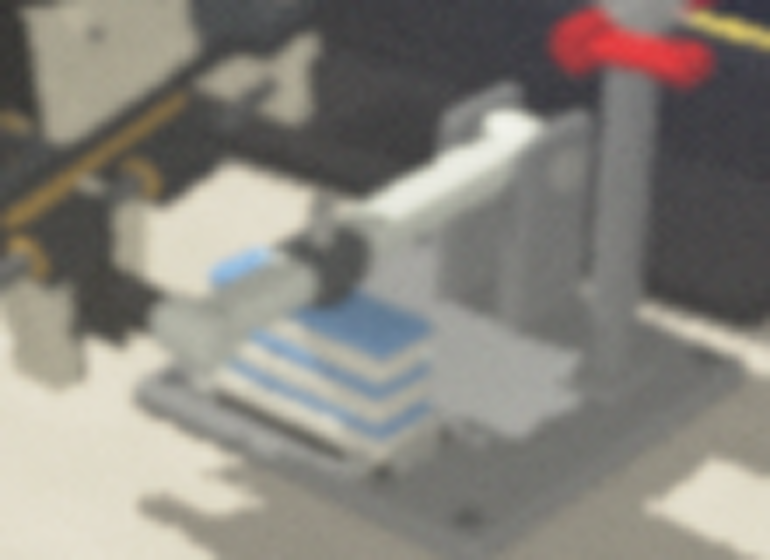

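The lever head is at about (185,325), matching the 1.83 rad projection at (185,320). The force is steady at about 26 N, the column is square and the catch is open. Handing in.

```bash
python3 - <<'E'
from plant import *
print(close_job()); o=get_obs(); print(o["clock"],o["tool_pos"],o["force"])
E
```

```text
the job is handed in; nothing more can be done
None
the job is handed in; nothing more can be done
```

I stacked both loose mailers on the seated one and let go. Then I flipped the catch open, pinched the handle and pulled the lever down to its stop. I handed the job in with the gripper still holding it down, at about 23.5 s of the 70 s allowed; no verdict came back.

**Last checks:**
- **Column:** looks square in the last picture. Before the pull I measured its top at (0.519, -0.214) m, about 2 mm from my seat estimate.
- **Catch:** about 1.15 rad after opening, and it still looked open at the end.
- **Lever:** in the last picture its head matches the position expected at 1.83 rad. The arm held it with a steady 26 N or so downward.
- **Bystanders:** the arm stayed well clear of the pot and timer after the start. I did not measure them again at the end.

**What disagreed or went wrong:**
- **Lever angle:** worked out from the gripper position, it read 1.91 rad, which is past the 1.83 rad stop. The fingers had slid about 12 mm down the handle during a final push, so I trusted the picture instead.
- **Push force:** that push briefly reached 45 N at the wrist before I eased it. I did not see the gripper's body touch anything.
- **Tool tilt:** the tool had leaned about 9 degrees by the end of the pull.
- **Foot force:** I could not measure it directly; it is inferred from the lever being at its stop on three mailers.

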